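Make up two speaker crossover kits

TASK

Make up the parts kits for two loudspeaker crossovers: the large coil and the aluminium can capacitor go in the two-compartment tray, and the small coil, the flat box capacitor and the white ceramic resistor in the three-compartment tray. Put one part in each compartment, lying fully on its floor the same way up as now, and set the parts down rather than dropping them. Leave the heatsink, the solder spool and the terminal plate where they are.

Things in the scene. Friction and masses are not known exactly. Their poses are not given: they have to be found in the camera images.
- large_coil: The large air-core inductor: a copper-wire coil lying flat, a ring-shaped solid with four white cable ties round it, 60 mm diameter, 32 mm high, about 220 g. The 22 mm hole in its middle is blind: only its outside can be gripped. Loose; origin at the centre of its underside, z up. 
- small_coil: The small air-core inductor: like the large one but 40 mm diameter, 24 mm high, about 80 g. Loose; origin at the centre of its underside, z up. 
- can_capacitor: Upright round bare-aluminium capacitor can, 36 mm diameter, 50 mm high, with two thin tab terminals standing up to 60 mm from its underside, about 90 g. Loose; origin at the centre of its underside, z up. 
- box_capacitor: Film capacitor lying on its side: a flat box of blue plastic, 42 mm along its x, 35 mm along its y, 20 mm high, with two thin 9 mm wire leads out of its +x end, about 45 g. Loose; origin at the centre of its underside, z up. 
- ceramic_resistor: White ceramic power resistor: a long square bar, 60 mm along its x, 14 mm along its y, 14 mm high, with a 7 mm wire stub at each end, about 30 g. Loose; origin at the centre of its underside, z up. 
- tray_two: Grey plastic kit tray with black antistatic lining and two compartments in a row along its x; loose, empty, 400 g. Outside 189 mm (x) by 128 mm (y), 12 mm high; floor 3 mm, rim and dividers 3 mm thick, 9 mm above the floor. Each compartment is 90 mm (x) by 122 mm (y) inside, centred at x = -46.5 and +46.5 mm, y = 0. Origin: centre of its underside, z up, x roughly away from the robot.
- tray_three: Grey plastic kit tray with black antistatic lining and three compartments in a row along its x; loose, empty, 550 g. Outside 282 mm (x) by 128 mm (y), 12 mm high; floor 3 mm, rim and dividers 3 mm thick, 9 mm above the floor. Each compartment is 90 mm (x) by 122 mm (y) inside, centred at x = -93, 0 and +93 mm, y = 0. Origin: centre of its underside, z up, x roughly away from the robot.
- heatsink: Bystander, stays where it is: finned aluminium heatsink, 50 mm along x, 40 mm along y, 26 mm high, fins up. Loose; origin at the centre of its underside, z up. 
- solder_spool: Bystander, stays where it is: upright spool of solder wire with black flanges, 48 mm diameter, 40 mm high. Loose; origin at the centre of its underside, z up. 
- terminal_plate: Bystander, stays where it is: black speaker terminal plate, 56 mm along x, 46 mm along y, lying flat, with two round binding posts up to 27 mm high. Loose; origin at the centre of its underside, z up. 
Not all that is in view belongs to the job. Of the things that look like the ceramic_resistor, take the one that is farthest to the robot's left at the start. There is more than one size of the box_capacitor; the job needs the larger.

How it is judged:
By the outcome, as a careful person would: the job done as asked, in the order asked, and still so for the second after the job is handed in, with the robot touching nothing.
It also fails if it takes over 118 s, if anything falls off the work surface, if the arm or the gripper's body presses on something with over 40 N, if the wrist force passes 120 N, or if a joint passes its speed limit or range.

ROBOT

A 6-joint arm with a two-finger parallel gripper is mounted at the origin on the work surface. World frame = base frame: x ahead of the robot, y to its left, z up, the work surface at z = 0. Lengths are in mm, angles in degrees, forces in N, time in s.
With the tool pointing down it reaches from about 300 to 850 mm from the base axis. Payload 4.2 kg.
Tool frame: the origin (TCP) lies on the centre line of the jaws, within the pads' length; the fingertips stand 14 mm ahead of it and the grasp point (between the pads) lies 5 mm behind it (env.finger_overhang is the z of the fingertips in the tool frame, in mm); z points along the fingers, y is the line along which they close (so a half turn about z gives the same grasp; the last joint's range is limited). The gripper opens to 91 mm and grips with 3 to 60 N. Pads are 32 mm wide; open, the fingers measure 118 mm over their backs; the gripper's body (76 mm by 178 mm) begins 60 mm behind the grasp point.
Start: joints at [-66.234, 18.312, 89.639, -0, 72.044, -1.146], TCP at [242.211, -521.513, 227.976] pointing down, gripper open.
Joint ranges: [-177.97, 177.97], [-48.28, 115.42], [12.27, 149.76], [-77.06, 257.06], [2.81, 150.46], [-146.56, 146.56]. Speed limits (degrees/s): [147.25, 147.25, 180, 180, 180, 180].

INTERFACE

Orientations are given as [roll, pitch, yaw] about the fixed x, y, z axes, in that order (R = Rz(yaw) Ry(pitch) Rx(roll)).
In Python, from workcell import sensors, viewer, env gives the robot as it stands. The module is installed in compiled form; this text tells all that it offers.
- The arm moves only by the tool step_arm, never from a script. Its argument "plan" is one flat list of numbers, 6 for each row, row after row: the shift along the tool's x, y, z in cm, then the turn, a rotation vector about the tool's x, y, z in rad. In form: [x, y, z, wx, wy, wz, x, y, z, wx, wy, wz, ...]. A call has 1 to 5 rows; each row shifts and turns the commanded pose from where the row before left it, along the tool's axes as they then stand; what a row does not reach is not made up. A row lasts 1/12 s, in which the tool goes at most 41.7 mm and 7.16 degrees, less where a joint would pass 70% of its speed; a pose out of reach is approached as far as the arm can. A call is refused whole if a number of a shift passes 4.17 or a number of a turn 0.125, either way. A call with a gripper value outside its range is refused whole. "hand" is the finger opening in cm, from 0 to 9.12, set as the call begins (left out, the last holds). The fingers move at their own pace and stop on an object; "newtons" is the grip in N (left out, the last holds). Time passes only in rows, so rows that do not move let the fingers close. It gives the time, the measured TCP pose, the force, the opening and the grip force at its end, in the units of the state.
- sensors.state(): the state, without advancing time (a new reading comes with each control period).
- viewer.grab_frame(name): name is "scene" or "top" or "wrist"; returns a dict with "img" (480x640x3 uint8, red, green, blue), "fx", "fy", "cx", "cy" (pixels), "position" and "attitude" of the camera in the world. Camera axes: x right, y down, z forward; pixel columns grow to the right and rows downward; lengths in mm; the calibration is good to about 2 mm. The wrist camera is an equidistant fisheye: a pixel r from the principal point sees the ray r / f radians off the axis. A picture is of the moment at which its call begins. There is no depth.
- env.job_done(): hands the job in; it is judged then, once.
Trained networks look in a picture, given as the dict that the camera call returned (one of the last four; its "shot" number tells which), for a name from the list of things; names that differ only in an ending like _2 or _b are one class to them, and where a whole thing is asked for, a point or a joint stands for the part that bears it (a point fixed in the world has none). Each returns a list of dicts, best first, with "score" (0 to 1); they miss things now and then, are a little off and sometimes report something else, mostly with a low value. They report only what shows in the picture. A call takes as long as a camera call. They do not tell look-alikes from the thing itself.
- viewer.boxes_of(name, picture): "location" ([column, row] in pixels, amid what is visible of it).
- viewer.pinpoint(name, picture): "location" ([column, row] in pixels: a listed point, or the origin of a listed thing).
The state is a dict: "time_s": time; "qpos": joint angles; "qvel": joint speeds; "effort": joint torques, N m; "ee_pos": TCP position; "ee_rot": TCP orientation; "force": force on the tool from outside, world axes, zero at the start; "torque": the same for the moment, N m; "gripper_width": finger opening in mm; "gripper_force": force on a finger pad.
Only numpy, scipy, OpenCV 4.12 (cv2) and the standard library are available. Lean on these libraries where they do the work, as an engineer would, in place of code of your own. Each camera call takes 0.05 s, during which the arm holds its last target. There are 200 camera calls.

## Working session

There is one attempt and no reset: what is moved stays moved. The work goes in short steps, Python scripts to look and compute and a tool call to move; the robot and the scene stay as the last step left them, time stands still between calls to the robot, and variables do not carry over. Pictures are saved under pics/ and viewed, at most 14 in all, crops included, and the job is handed in when it is done.

Besides the shell and the picture viewer there is one more tool, called after "Request:" as name(argument=value, ...), one argument or row to a line, values as JSON. step_arm: Moves the arm, as the interface text tells. Its arguments: {"type":"object","properties":{"plan":{"type":"array","items":{"type":"number"}},"hand":{"type":"number"},"newtons":{"type":"number"}},"required":["plan"]}

```bash
mkdir -p pics
cat > h.py <<'E'
import numpy as np, cv2
from scipy.spatial.transform import Rotation as R
from workcell import sensors, viewer, env
def cam(f):
    a=np.array(f["attitude"],float)
    M=a if a.shape==(3,3) else R.from_euler('xyz',a,degrees=True).as_matrix()
    return M,np.array(f["position"],float)
def px2w(f,uv,z,fish=False):
    M,p=cam(f); x=(uv[0]-f["cx"])/f["fx"]; y=(uv[1]-f["cy"])/f["fy"]
    if fish:
        r=np.hypot(x,y); s=np.sin(r)/r if r>1e-9 else 1; d=np.array([x*s,y*s,np.cos(r)])
    else: d=np.array([x,y,1.])
    d=M@d; return p+d*(z-p[2])/d[2]
def w2px(f,w,fish=False):
    M,p=cam(f); d=M.T@(np.array(w,float)-p)
    if fish:
        t=np.arctan2(np.hypot(d[0],d[1]),d[2]); n=np.hypot(d[0],d[1])+1e-12; x,y=d[0]/n*t,d[1]/n*t
    else: x,y=d[0]/d[2],d[1]/d[2]
    return np.array([f["cx"]+f["fx"]*x,f["cy"]+f["fy"]*y])
def save(f,n,img=None): cv2.imwrite(f"pics/{n}.png",(f["img"] if img is None else img)[:,:,::-1])
E
python3 - <<'E'
from h import *
print(sensors.state())
f=viewer.grab_frame("top");save(f,"top0");print({k:v for k,v in f.items() if k!="img"})
for n in "large_coil small_coil can_capacitor box_capacitor ceramic_resistor tray_two tray_three heatsink solder_spool terminal_plate".split():
    for d in viewer.pinpoint(n,f):
        print(n,np.round(d["score"],2),np.round(d["location"]),np.round(px2w(f,d["location"],0)))
f=viewer.grab_frame("scene");save(f,"scene0");print({k:v for k,v in f.items() if k!="img"})
E
```

```text
{'time_s': 0.0, 'qpos': array([-6.62317136e+01,  1.83526225e+01,  8.97073152e+01,  8.92691269e-04,
        7.20449809e+01, -1.14365513e+00]), 'qvel': array([-0.05760522,  0.06132249, -0.13674194, -0.05764715,  0.05609841,
       -0.01975484]), 'effort': array([-3.27291622e-03, -4.12466884e+01, -2.31973743e+01,  7.25019048e-02,
        4.55673784e-02, -1.43850089e-04]), 'ee_pos': array([ 242.03079731, -521.03588719,  227.10427763]), 'ee_rot': array([-1.79895119e+02, -2.94263423e-03,  2.49116629e+01]), 'force': array([ 0.75649672, -0.47089611,  0.28112999]), 'torque': array([ 0.0398818 , -0.02244826, -0.00712579]), 'gripper_force': 0.0, 'gripper_width': 91.07087422791832}
{'fx': 479.5843765393406, 'fy': 479.5843765393406, 'cx': 318.8537245054317, 'cy': 244.63668218938173, 'position': array([ 295.66519605,  -55.1931173 , 1017.06703635]), 'attitude': array([-172.52468852,    1.24327649,  -89.64715668]), 'shot': 1}
large_coil 0.69 [337. 140.] [662. -71.   0.]
small_coil 0.57 [278. 143.] [655.  60.   0.]
can_capacitor 0.85 [306. 238.] [442.  -5.   0.]
can_capacitor 0.35 [256. 248.] [422. 1
[... 246 characters left out ...]
5. -394.   -0.]
ceramic_resistor 0.62 [362. 244.] [ 432. -124.    0.]
ceramic_resistor 0.49 [280. 140.] [660.  54.   0.]
tray_two 0.56 [177. 200.] [526. 278.   0.]
tray_three 0.92 [437. 201.] [ 525. -287.    0.]
heatsink 0.94 [300. 183.] [565.   9.   0.]
solder_spool 0.8 [363. 186.] [ 558. -127.    0.]
solder_spool 0.22 [250. 246.] [425. 116.   0.]
terminal_plate 0.71 [277. 142.] [656.  61.   0.]
terminal_plate 0.67 [252. 245.] [428. 111.   0.]
{'fx': 459.06997972491536, 'fy': 459.06997972491536, 'cx': 321.9001212943125, 'cy': 238.1275752638972, 'position': array([ 981.88489291, -111.14353336,  870.01350145]), 'attitude': array([-1.45711392e+02,  3.90808970e-02,  8.23147226e+01]), 'shot': 2}
```

```bash
python3 -c "
import cv2
a=cv2.imread('pics/top0.png');cv2.imwrite('pics/top0b.png',cv2.resize(a[90:390,130:530],(800,600),interpolation=cv2.INTER_CUBIC))"
```

```text
(no output)
```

View pics/top0b.png

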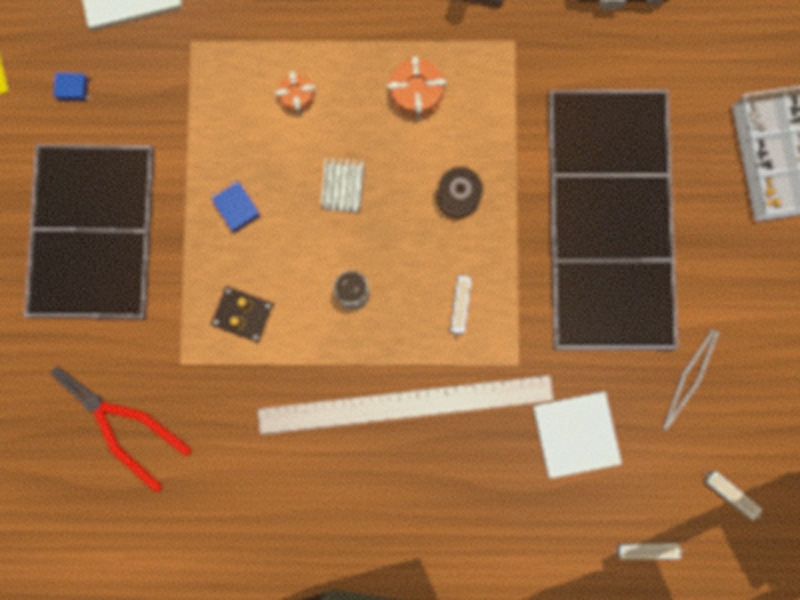

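View pics/scene0.png

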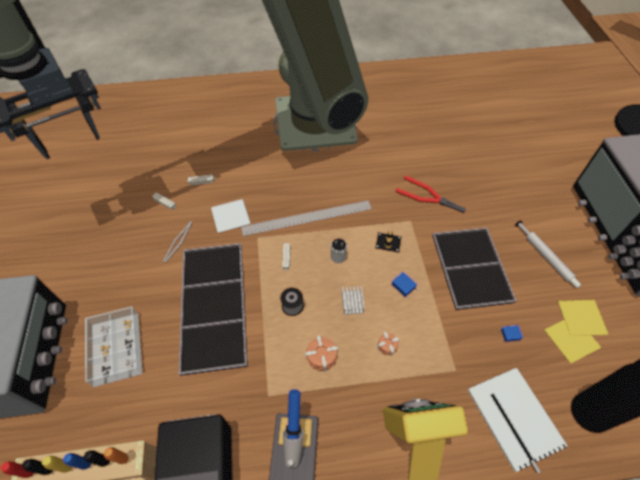

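The ceramic resistor look-alikes in the top view are at px (361,243), (450,366) and (496,338). The one at (361,243) has the largest y (about -124), so it is the leftmost and the one to take. The blue boxes are at (248,193), the larger, and (165,133), a small one off the mat; I need the first. Both trays are empty. Next I fit the part silhouettes, and confirm the targets in that crop.

```bash
cat > fit.py <<'E'
from h import *
from scipy.optimize import minimize
S=4
def cyl(d,z0,z1):
    t=np.linspace(0,2*np.pi,40); return np.array([[d/2*np.cos(a),d/2*np.sin(a),z] for a in t for z in (z0,z1)])
def box(a,b,z0,z1): return np.array([[x*a/2,y*b/2,z] for x in(-1,1) for y in(-1,1) for z in(z0,z1)],float)
def hull(f,P,q,o):
    c,s=np.cos(q[2]),np.sin(q[2]); W=np.c_[q[0]+c*P[:,0]-s*P[:,1],q[1]+s*P[:,0]+c*P[:,1],P[:,2]]
    p=(np.array([w2px(f,w) for w in W])-o)*S
    return cv2.convexHull(p.astype(np.float32))
def fit(f,P,q0,yaws=(0,),pad=14):
    """grabCut around the guess, then silhouette IoU fit; returns pose, IoU, overlay"""
    q0=np.array(q0,float); c=w2px(f,[q0[0],q0[1],P[:,2].max()/2])
    n=34; o=np.floor(c)-n; u,v=o.astype(int)
    im=cv2.resize(f["img"][v:v+2*n,u:u+2*n],None,fx=S,fy=S,interpolation=cv2.INTER_CUBIC)
    m=np.full(im.shape[:2],cv2.GC_BGD,np.uint8)
    r=max(np.linalg.norm(hull(f,P,[*q0[:2],y],o)[:,0]-n*S,axis=1).max() for y in(0,.8))
    cv2.circle(m,(n*S,n*S),int(r+24),cv2.GC_PR_BGD,-1); cv2.circle(m,(n*S,n*S),int(r*.8),cv2.GC_PR_FGD,-1)
    cv2.grabCut(im,m,None,np.zeros((1,65)),np.zeros((1,65)),6,cv2.GC_INIT_WITH_MASK)
    m=((m==1)|(m==3)).astype(np.uint8); k,l,st,_=cv2.connectedComponentsWithStats(m)
    m=(l==1+np.argmax(st[1:,4])).astype(np.uint8)
    mb=cv2.GaussianBlur(m.astype(np.float32),(0,0),2)
    def cost(q):
        h=np.zeros_like(m); cv2.fillConvexPoly(h,(hull(f,P,[q[0],q[1],q[2]/30],o)*16).round().astype(np.int32),1,shift=4)
        h=cv2.GaussianBlur(h.astype(np.float32),(0,0),2); return -np.minimum(h,mb).sum()/np.maximum(h,mb).sum()
    best=min((minimize(cost,[q0[0],q0[1],y*30],method="Nelder-Mead",options=dict(initial_simplex=np.array([[q0[0],q0[1],y*30]]*4)+np.r_[[[0]*3],np.eye(3)*8])) for y in yaws),key=lambda b:b.fun)
    q=best.x.copy(); q[2]/=30
    ov=im.copy(); cv2.drawContours(ov,cv2.findContours(m,0,1)[0],-1,(0,255,0),1)
    cv2.polylines(ov,[hull(f,P,q,o).round().astype(np.int32)],True,(255,0,255),1)
    return q,-best.fun,ov
PARTS=dict(large_coil=(cyl(60,0,32),(645,-66),(0,)),small_coil=(cyl(40,0,24),(645,60),(0,)),can_capacitor=(cyl(36,0,50),(430,-5),(0,)),
 box_capacitor=(box(42,35,0,20),(535,118),np.arange(0,3.1,.4)),ceramic_resistor=(box(60,14,0,14),(432,-124),np.arange(0,3.1,.4)))
E
python3 - <<'E'
from fit import *
T=[];
for v in("top","scene"):
    f=viewer.grab_frame(v); row=[]
    for n,(P,q,y) in PARTS.items():
        q,i,o=fit(f,P,[*q,0],y); row.append(cv2.resize(o,(160,160))); print(v,n,q[:2].round(1),np.degrees(q[2]).round(1),round(i,3))
    T.append(np.hstack(row))
save(f,"fit0",np.vstack(T))
f=viewer.grab_frame("top")
# trays: corners by bright rim
for n,a,b,c in(("two",189,128,(520,278)),("three",282,128,(525,-287))):
    h=np.array([w2px(f,[c[0]+x*a/2,c[1]+y*b/2,12]) for x in(-1,1) for y in(-1,1)])
    lo=(h.min(0)-10).astype(int);hi=(h.max(0)+10).astype(int)
    g=cv2.resize(f["img"][lo[1]:hi[1],lo[0]:hi[0]],None,fx=4,fy=4,interpolation=cv2.INTER_CUBIC)
    m=(g.max(2)<75).astype(np.uint8); k,l,st,ce=cv2.connectedComponentsWithStats(m)
    for j in range(1,k):
        if st[j,4]>3000:
            pts=np.argwhere(l==j)[:,::-1].astype(np.float32); r=cv2.minAreaRect(pts)
            w=np.array([px2w(f,p/4+lo,8) for p in cv2.boxPoints(r)])
            e=w[1]-w[0]; e2=w[2]-w[1]
            print(n,"center",w.mean(0).round(1),"sides",np.linalg.norm(e).round(1),np.linalg.norm(e2).round(1),"ang",np.degrees(np.arctan2(e[1],e[0])).round(1))
E
```

```text
top large_coil [663.  -71.2] -33.2 0.742
top small_coil [660.5  58.4] -13.4 0.802
top can_capacitor [443.4  -4.8] 5.6 0.887
top box_capacitor [538.  121.1] 29.5 0.903
top ceramic_resistor [ 433.5 -120.9] 174.7 0.81
scene large_coil [659.5 -69.1] -10.2 0.713
scene small_coil [661.6  62.9] -12.8 0.662
scene can_capacitor [449.3  -2.6] -23.6 0.896
scene box_capacitor [540.8 123.3] 33.9 0.968
scene ceramic_resistor [ 432.  -117.6] -9.2 0.846
two center [560. 280.   8.] sides 87.1 121.9 ang 2.0
two center [467.1 281.7   8. ] sides 88.1 122.6 ang 2.8
three center [ 621.3 -283.1    8. ] sides 120.1 86.0 ang -90.1
three center [ 527.6 -283.8    8. ] sides 120.5 87.0 ang -89.4
three center [ 435.2 -283.6    8. ] sides 120.5 85.3 ang -89.9
```

View pics/fit0.png

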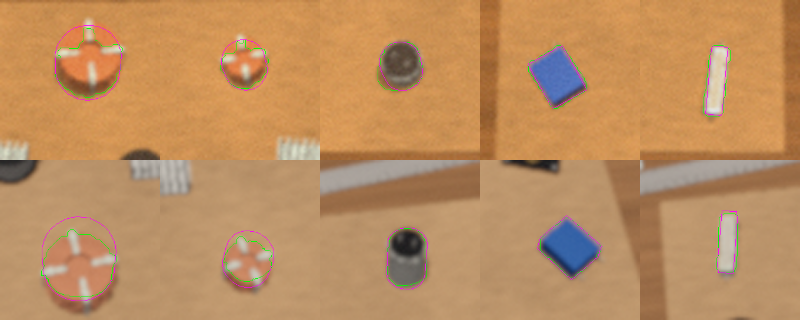

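The crops confirm both choices: the larger blue box and the leftmost resistor on the mat. The can, box and resistor fits are good, but the coil masks are only rough, so I'll measure the coils again from the wrist camera.

```bash
cat > go.py <<'E'
import sys
from h import *
# go.py x y z yaw n : rows (tool axes, cm, rad) from the current pose
def rows(x,y,z,yaw,n):
    s=sensors.state(); p=np.array(s["ee_pos"]); Rm=R.from_euler('xyz',s["ee_rot"],degrees=True)
    T=R.from_euler('xyz',[180,0,yaw],degrees=True); w=(Rm.inv()*T).as_rotvec()/n
    d=(np.array([x,y,z])-p)/n/10
    print(p.round(1),s["ee_rot"].round(1),s["force"].round(1),s["time_s"])
    for i in range(n): print(*(Rm.inv().apply(d)).round(2),*w.round(3),sep=", "); Rm=Rm*R.from_rotvec(w)
if __name__=="__main__": a=list(map(float,sys.argv[1:])); rows(*a[:4],int(a[4]))
E
python3 go.py 433 -119 150 -7 12
```

```text
[ 242.2 -521.5  228. ] [180.   -0.   24.9] [-0.7 -0.3  0.2] 0.75
2.85, -2.37, 0.65, 0.0, -0.0, 0.046
2.74, -2.5, 0.65, 0.0, -0.0, 0.046
2.62, -2.63, 0.65, 0.0, -0.0, 0.046
2.5, -2.75, 0.65, 0.0, -0.0, 0.046
2.37, -2.86, 0.65, 0.0, -0.0, 0.046
2.23, -2.97, 0.65, 0.0, -0.0, 0.046
2.09, -3.07, 0.65, 0.0, -0.0, 0.046
1.95, -3.16, 0.65, 0.0, -0.0, 0.046
1.8, -3.25, 0.65, 0.0, -0.0, 0.046
1.65, -3.33, 0.65, 0.0, -0.0, 0.046
1.49, -3.4, 0.65, 0.0, -0.0, 0.046
1.33, -3.47, 0.65, 0.0, -0.0, 0.046
```

Request:
step_arm(
  plan=[2.85, -2.4, 0.65, 0, 0, 0.046, 2.75, -2.5, 0.65, 0, 0, 0.046, 2.6, -2.6, 0.65, 0, 0, 0.046, 2.5, -2.75, 0.65, 0, 0, 0.046, 2.4, -2.85, 0.65, 0, 0, 0.046],
  hand=5,
)

```text
time_s: 1.17
ee_pos: [322.0, -352.3, 195.3]
ee_rot: [180.0, -0.0, 11.6]
force: [1.3, 0.5, -0.4]
gripper_width: 60.6
gripper_force: 0.0
```

Request:
step_arm(
  plan=[2.25, -2.95, 0.65, 0, 0, 0.046, 2.1, -3.05, 0.65, 0, 0, 0.046, 1.95, -3.15, 0.65, 0, 0, 0.046, 1.8, -3.25, 0.65, 0, 0, 0.046, 1.65, -3.3, 0.65, 0, 0, 0.046],
)

```text
time_s: 1.58
ee_pos: [401.6, -184.8, 163.0]
ee_rot: [180.0, -0.1, -1.6]
force: [0.1, -0.2, -0.1]
gripper_width: 50.0
gripper_force: 0.0
```

Request:
step_arm(
  plan=[1.5, -3.4, 0.65, 0, 0, 0.046, 1.35, -3.45, 0.65, 0, 0, 0.046, 0, 0, 0, 0, 0, 0, 0, 0, 0, 0, 0, 0],
)

```text
time_s: 1.92
ee_pos: [433.2, -117.9, 149.8]
ee_rot: [180.0, 0.0, -6.4]
force: [-0.8, 0.2, 0.5]
gripper_width: 50.3
gripper_force: 0.0
```

Run:
```python
from h import *
f=viewer.grab_frame("wrist");save(f,"w1")
print({k:v for k,v in f.items() if k!="img"},sensors.state()["ee_pos"])
for n in("ceramic_resistor","solder_spool","large_coil","small_coil"):
    for d in viewer.pinpoint(n,f): print(n,round(d["score"],2),np.round(d["location"],1),px2w(f,d["location"],0,True).round(1))
```

```text
{'fx': 371.64829954431775, 'fy': 371.64829954431775, 'cx': 320.6300013938427, 'cy': 242.88136756693137, 'position': array([ 505.83006005, -126.43175735,  307.12366346]), 'attitude': array([ 1.64850833e+02,  1.94670155e-02, -9.64204864e+01]), 'shot': 6} [ 432.90254921 -119.10818418  149.97708901]
ceramic_resistor 0.94 [320.8 227.2] [ 436.9 -118.7    0. ]
solder_spool 0.81 [301.6  91.1] [ 551.9 -116.     0. ]
large_coil 0.49 [159.3 100.8] [565.4   7.5   0. ]
small_coil 0.75 [99.7 15.6] [666.5  64.7   0. ]
```

View pics/w1.png

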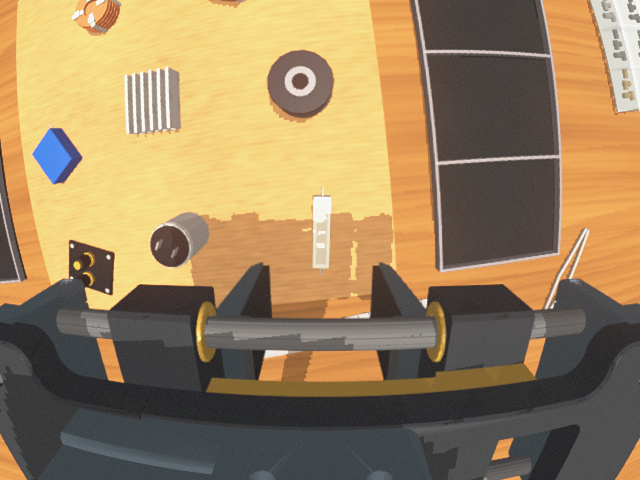

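Wrist view: the resistor runs from px (322,196) to (320,268), nearly in line with the tool and centred between the fingers. The spool (300,80), can (180,240) and heatsink are clear of the fingers.

```bash
python3 - <<'E'
from h import *
f=viewer.grab_frame("wrist")
g=f["img"][190:275,295:345].astype(int); m=((g.min(2)>150)).astype(np.uint8)
k,l,st,_=cv2.connectedComponentsWithStats(m); j=1+np.argmax(st[1:,4]); pts=np.argwhere(l==j)[:,::-1]+[295,190]
print(st[j])
w=np.array([px2w(f,p,14,True)[:2] for p in pts]).astype(np.float32); r=cv2.minAreaRect(w); print(r)
E
python3 go.py 436 -119 20 -7 4
```

```text
[  15    0   18   78 1232]
((437.7698059082031, -119.65116882324219), (13.66750717163086, 64.34683227539062), 82.79674530029297)
[ 432.6 -120.6  150.2] [180.   -0.   -6.8] [ 0.1  0.8 -0.8] 2.2167
0.08, -0.05, 3.26, 0.0, -0.0, 0.001
0.08, -0.05, 3.26, 0.0, -0.0, 0.001
0.08, -0.05, 3.26, 0.0, -0.0, 0.001
0.08, -0.05, 3.26, 0.0, -0.0, 0.001
```

Request:
step_arm(
  plan=[0.2, 0, 3.5, 0, 0, 0, 0.2, 0, 3.5, 0, 0, 0, 0, 0, 3.5, 0, 0, 0, 0, 0, 2, 0, 0, 0, 0, 0, 0.7, 0, 0, 0],
  hand=4,
  newtons=12,
)

```text
time_s: 2.63
ee_pos: [434.4, -120.1, 15.3]
ee_rot: [-179.9, 0.3, -6.8]
force: [-0.1, -0.4, 0.0]
gripper_width: 39.9
gripper_force: 0.0
```

Request:
step_arm(
  plan=[0, 0, 0, 0, 0, 0, 0, 0, 0, 0, 0, 0, 0, 0, 0, 0, 0, 0, 0, 0, 0, 0, 0, 0, 0, 0, 0, 0, 0, 0],
  hand=0.8,
)

```text
time_s: 3.05
ee_pos: [438.0, -120.3, 19.3]
ee_rot: [180.0, -0.2, -6.7]
force: [0.5, 0.2, 4.6]
gripper_width: 13.8
gripper_force: 12.0
```

Request:
step_arm(
  plan=[0, 0, 0, 0, 0, 0, 0, 0, 0, 0, 0, 0, 0, 0, -1.5, 0, 0, 0, 0, 0, -2.5, 0, 0, 0, 0, 0, -2, 0, 0, 0],
)

```text
time_s: 3.47
ee_pos: [436.8, -119.8, 79.2]
ee_rot: [180.0, -0.0, -6.7]
force: [0.1, -0.5, -0.7]
gripper_width: 13.9
gripper_force: 12.0
```

```bash
python3 go.py 436 -283 80 0 5
```

```text
[ 436.8 -119.8   79.2] [180.   -0.   -6.7] [ 0.1 -0.5 -0.7] 3.4667
0.37, 3.24, -0.02, 0.0, -0.0, -0.023
0.29, 3.25, -0.02, 0.0, -0.0, -0.023
0.21, 3.26, -0.02, 0.0, -0.0, -0.023
0.14, 3.26, -0.02, 0.0, -0.0, -0.023
0.06, 3.26, -0.02, 0.0, -0.0, -0.023
```

Request:
step_arm(
  plan=[0.35, 3.25, 0, 0, 0, -0.023, 0.3, 3.25, 0, 0, 0, -0.023, 0.2, 3.25, 0, 0, 0, -0.023, 0.15, 3.25, 0, 0, 0, -0.023, 0.05, 3.25, 0, 0, 0, -0.023],
)

```text
time_s: 3.88
ee_pos: [435.6, -284.2, 78.6]
ee_rot: [180.0, -0.1, -0.0]
force: [0.4, -0.6, -0.5]
gripper_width: 13.9
gripper_force: 12.0
```

Request:
step_arm(
  plan=[0, 0, 1, 0, 0, 0, 0, 0, 2.2, 0, 0, 0, 0, 0, 1.4, 0, 0, 0, 0, 0, 0.5, 0, 0, 0, 0, 0, 0.2, 0, 0, 0],
)

```text
time_s: 4.3
ee_pos: [435.1, -281.9, 24.1]
ee_rot: [-179.9, 0.1, -0.1]
force: [0.8, -0.3, -0.4]
gripper_width: 14.0
gripper_force: 12.0
```

Request:
step_arm(
  plan=[0, 0, 0.1, 0, 0, 0, 0, 0, 0.1, 0, 0, 0, 0, 0, 0, 0, 0, 0, 0, 0, 0, 0, 0, 0],
)

```text
time_s: 4.63
ee_pos: [436.2, -282.9, 23.7]
ee_rot: [179.9, -0.1, -0.1]
force: [0.1, -0.2, -0.4]
gripper_width: 13.7
gripper_force: 12.0
```

Request:
step_arm(
  plan=[0, 0, 0.1, 0, 0, 0, 0, 0, 0.05, 0, 0, 0, 0, 0, 0, 0, 0, 0, 0, 0, 0, 0, 0, 0],
)

```text
time_s: 4.97
ee_pos: [436.1, -282.9, 22.3]
ee_rot: [180.0, -0.1, -0.1]
force: [-0.6, 1.6, 4.9]
gripper_width: 13.6
gripper_force: 12.0
```

Request:
step_arm(
  plan=[0, 0, 0.05, 0, 0, 0, 0, 0, 0.05, 0, 0, 0, 0, 0, 0, 0, 0, 0, 0, 0, 0, 0, 0, 0],
)

```text
time_s: 5.3
ee_pos: [436.2, -282.9, 22.3]
ee_rot: [180.0, -0.1, -0.1]
force: [-2.4, 2.3, 12.9]
gripper_width: 14.0
gripper_force: 12.0
```

Request:
step_arm(
  plan=[0, 0, -0.05, 0, 0, 0, 0, 0, 0, 0, 0, 0, 0, 0, 0, 0, 0, 0, 0, 0, 0, 0, 0, 0],
  hand=3,
)

```text
time_s: 5.63
ee_pos: [435.6, -282.7, 20.7]
ee_rot: [-180.0, 0.0, -0.1]
force: [0.5, -0.0, -1.0]
gripper_width: 30.1
gripper_force: 0.0
```

Request:
step_arm(
  plan=[0, 0, -1.5, 0, 0, 0, 0, 0, -3.5, 0, 0, 0, 0, 0, -4, 0, 0, 0, 0, 0, -3.5, 0, 0, 0, 0, 0, -0.5, 0, 0, 0],
)

```text
time_s: 6.05
ee_pos: [438.8, -284.8, 156.9]
ee_rot: [179.6, -0.6, -0.1]
force: [1.5, 0.7, -0.7]
gripper_width: 30.0
gripper_force: 0.0
```

```bash
python3 go.py 539 122 150 32 12
```

```text
[ 438.8 -284.8  156.9] [ 1.796e+02 -6.000e-01 -1.000e-01] [ 1.5  0.7 -0.7] 6.05
0.83, -3.39, 0.04, 0.001, -0.001, -0.047
0.98, -3.35, 0.05, 0.001, -0.001, -0.047
1.14, -3.3, 0.05, 0.001, -0.001, -0.047
1.29, -3.24, 0.05, 0.001, -0.001, -0.047
1.44, -3.18, 0.05, 0.001, -0.001, -0.047
1.59, -3.11, 0.05, 0.001, -0.001, -0.047
1.73, -3.03, 0.05, 0.001, -0.001, -0.047
1.87, -2.95, 0.05, 0.001, -0.001, -0.047
2.01, -2.86, 0.06, 0.001, -0.001, -0.047
2.14, -2.76, 0.06, 0.001, -0.001, -0.047
2.27, -2.66, 0.06, 0.001, -0.001, -0.047
2.39, -2.55, 0.06, 0.001, -0.001, -0.047
```

Request:
step_arm(
  plan=[0.8, -3.4, 0, 0, 0, -0.047, 1, -3.35, 0, 0, 0, -0.047, 1.15, -3.3, 0, 0, 0, -0.047, 1.3, -3.25, 0, 0, 0, -0.047, 1.45, -3.2, 0, 0, 0, -0.047],
  hand=6,
)

```text
time_s: 6.47
ee_pos: [477.3, -111.3, 150.4]
ee_rot: [-180.0, 0.0, 13.4]
force: [0.3, 0.0, -0.3]
gripper_width: 58.7
gripper_force: 0.0
```

Request:
step_arm(
  plan=[1.6, -3.1, 0, 0, 0, -0.047, 1.75, -3.05, 0, 0, 0, -0.047, 1.85, -2.95, 0, 0, 0, -0.047, 2, -2.85, 0, 0, 0, -0.047, 2.15, -2.75, 0, 0, 0, -0.047],
)

```text
time_s: 6.88
ee_pos: [518.7, 58.5, 150.3]
ee_rot: [-180.0, 0.1, 26.9]
force: [1.1, 0.0, -0.1]
gripper_width: 60.1
gripper_force: 0.0
```

Request:
step_arm(
  plan=[2.25, -2.65, 0, 0, 0, -0.047, 2.4, -2.55, 0, 0, 0, -0.047, 0, 0, 0, 0, 0, 0, 0, 0, 0, 0, 0, 0],
)

```text
time_s: 7.22
ee_pos: [535.2, 125.9, 150.0]
ee_rot: [-180.0, 0.1, 32.4]
force: [-1.1, -0.5, -0.8]
gripper_width: 59.9
gripper_force: 0.0
```

```bash
cat > wb.py <<'E'
from h import *
f=viewer.grab_frame("wrist");save(f,"w2")
h=cv2.cvtColor(f["img"],cv2.COLOR_RGB2HSV); m=((h[...,0]>95)&(h[...,0]<130)&(h[...,1]>150)&(h[...,2]>100)).astype(np.uint8)
k,l,st,c=cv2.connectedComponentsWithStats(m)
for j in range(1,k):
    if st[j,4]>300:
        w=np.array([px2w(f,p,20,True)[:2] for p in np.argwhere(l==j)[:,::-1]],np.float32); print(c[j].round(),st[j,4],cv2.minAreaRect(w))
s=sensors.state();print(s["ee_pos"],s["ee_rot"])
for d in viewer.pinpoint("box_capacitor",f): print(d["score"],d["location"],px2w(f,d["location"],0,True).round(1))
E
python3 wb.py
```

```text
[534.81826238 124.66010224 150.05788671] [-1.79996580e+02  1.16042809e-01  3.22522339e+01]
0.63 [326.8, 229.4] [539.3 122.5   0. ]
```

View pics/w2.png

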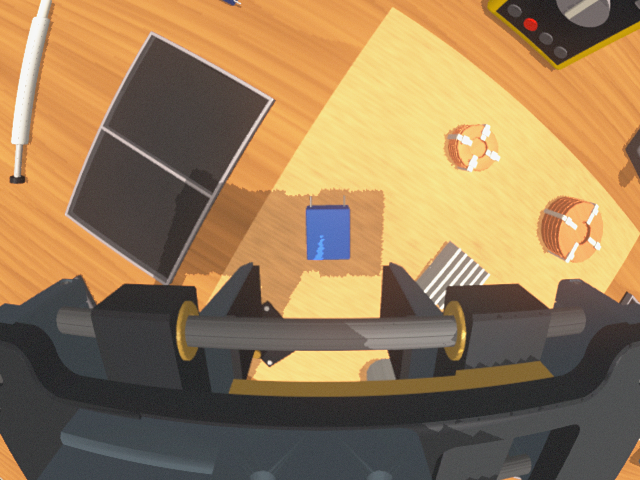

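The box sits square to the tool at px (328,233), with its leads pointing up the image, clear of the jaws. The coils are visible at (475,148) and (573,230).

Run:
```python
from h import *
f=viewer.grab_frame("wrist")
for p,z in(((306,207),20),((350,207),20),((306.5,260),20),((350,260),20),((481,149),24),((586,230),32)): print(p,px2w(f,p,z,True).round(1))
for n in("small_coil","large_coil"):
    for d in viewer.pinpoint(n,f): print(n,round(d["score"],2),np.round(d["location"]),px2w(f,d["location"],0,True).round(1))
```

```text
(306, 207) [549.1 146.6  20. ]
(350, 207) [567.5 117.4  20. ]
(306.5, 260) [512.2 123.4  20. ]
(350, 260) [531.   93.5  20. ]
(481, 149) [666.2  54.6  24. ]
(586, 230) [674.1 -77.2  32. ]
small_coil 0.81 [463. 146.] [664.2  61.4   0. ]
large_coil 0.77 [560. 224.] [667.6 -71.2   0. ]
large_coil 0.73 [461. 147.] [662.5  62.1   0. ]
```

Request:
step_arm(
  plan=[0.15, 0.6, 3, 0, 0, 0, 0, 0, 3.5, 0, 0, 0, 0, 0, 3.5, 0, 0, 0, 0, 0, 2, 0, 0, 0, 0, 0, 1, 0, 0, 0],
  newtons=15,
)

```text
time_s: 7.88
ee_pos: [537.7, 118.7, 18.1]
ee_rot: [-179.9, 0.3, 32.1]
force: [0.3, -0.2, 0.0]
gripper_width: 59.7
gripper_force: 0.0
```

Request:
step_arm(
  plan=[0, 0, 0, 0, 0, 0, 0, 0, 0, 0, 0, 0, 0, 0, 0, 0, 0, 0, 0, 0, 0, 0, 0, 0, 0, 0, 0, 0, 0, 0],
  hand=2.8,
)

```text
time_s: 8.3
ee_pos: [541.1, 120.5, 22.6]
ee_rot: [179.9, -0.2, 32.2]
force: [-0.6, 0.0, 3.1]
gripper_width: 34.7
gripper_force: 15.0
```

Request:
step_arm(
  plan=[0, 0, 0, 0, 0, 0, 0, 0, 0, 0, 0, 0, 0, 0, -1, 0, 0, 0, 0, 0, -3, 0, 0, 0, 0, 0, -3, 0, 0, 0],
)

```text
time_s: 8.72
ee_pos: [538.6, 120.2, 91.3]
ee_rot: [-179.9, 0.2, 32.2]
force: [-0.2, 0.1, -0.5]
gripper_width: 34.9
gripper_force: 15.0
```

```bash
python3 go.py 527 -283.5 92 0 12
```

```text
[538.6 120.2  91.3] [-179.9    0.2   32.2] [-0.2  0.1 -0.5] 8.7167
-1.87, 2.8, -0.0, -0.0, 0.0, 0.047
-1.74, 2.88, -0.0, -0.0, 0.0, 0.047
-1.6, 2.96, -0.0, -0.0, 0.0, 0.047
-1.46, 3.03, -0.0, -0.0, 0.0, 0.047
-1.32, 3.1, -0.0, -0.0, 0.0, 0.047
-1.17, 3.15, -0.01, -0.0, 0.0, 0.047
-1.03, 3.21, -0.01, -0.0, 0.0, 0.047
-0.87, 3.25, -0.01, -0.0, 0.0, 0.047
-0.72, 3.29, -0.01, -0.0, 0.0, 0.047
-0.57, 3.32, -0.01, -0.0, 0.0, 0.047
-0.41, 3.34, -0.01, -0.0, 0.0, 0.047
-0.25, 3.36, -0.01, -0.0, 0.0, 0.047
```

Request:
step_arm(
  plan=[-1.85, 2.8, 0, 0, 0, 0.047, -1.75, 2.9, 0, 0, 0, 0.047, -1.6, 2.95, 0, 0, 0, 0.047, -1.45, 3.05, 0, 0, 0, 0.047, -1.3, 3.1, 0, 0, 0, 0.047],
)

```text
time_s: 9.13
ee_pos: [535.3, -49.3, 91.8]
ee_rot: [180.0, -0.0, 18.6]
force: [1.1, -0.6, -0.5]
gripper_width: 34.8
gripper_force: 15.0
```

Request:
step_arm(
  plan=[-1.15, 3.15, 0, 0, 0, 0.047, -1.05, 3.2, 0, 0, 0, 0.047, -0.85, 3.25, 0, 0, 0, 0.047, -0.7, 3.3, 0, 0, 0, 0.047, -0.55, 3.3, 0, 0, 0, 0.047],
)

```text
time_s: 9.55
ee_pos: [530.8, -217.5, 91.8]
ee_rot: [180.0, -0.0, 5.1]
force: [0.4, -0.8, -1.0]
gripper_width: 35.1
gripper_force: 15.0
```

Request:
step_arm(
  plan=[-0.4, 3.35, 0, 0, 0, 0.047, -0.25, 3.35, 0, 0, 0, 0.047, 0, 0, 1.5, 0, 0, 0, 0, 0, 2.5, 0, 0, 0, 0, 0, 1.5, 0, 0, 0],
)

```text
time_s: 9.97
ee_pos: [528.4, -283.8, 35.1]
ee_rot: [-180.0, 0.1, -0.2]
force: [-1.3, -0.4, -1.2]
gripper_width: 34.8
gripper_force: 15.0
```

Request:
step_arm(
  plan=[0, 0, 0.5, 0, 0, 0, 0, 0, 0.3, 0, 0, 0, 0, 0, 0.2, 0, 0, 0, 0, 0, 0, 0, 0, 0, 0, 0, 0, 0, 0, 0],
)

```text
time_s: 10.38
ee_pos: [529.9, -283.4, 27.0]
ee_rot: [179.9, -0.1, -0.1]
force: [0.6, 0.2, 0.1]
gripper_width: 34.9
gripper_force: 15.0
```

Request:
step_arm(
  plan=[0, 0, 0.1, 0, 0, 0, 0, 0, 0, 0, 0, 0, 0, 0, 0, 0, 0, 0],
)

```text
time_s: 10.63
ee_pos: [529.7, -283.4, 25.7]
ee_rot: [180.0, -0.1, -0.1]
force: [0.2, 0.8, 1.7]
gripper_width: 34.8
gripper_force: 15.0
```

Request:
step_arm(
  plan=[0, 0, 0.1, 0, 0, 0, 0, 0, 0, 0, 0, 0, 0, 0, 0, 0, 0, 0],
)

```text
time_s: 10.88
ee_pos: [529.7, -283.4, 25.7]
ee_rot: [180.0, -0.1, -0.1]
force: [-2.4, 1.5, 9.2]
gripper_width: 35.1
gripper_force: 15.0
```

Request:
step_arm(
  plan=[0, 0, -0.05, 0, 0, 0, 0, 0, 0, 0, 0, 0, 0, 0, 0, 0, 0, 0, 0, 0, 0, 0, 0, 0],
  hand=5,
)

```text
time_s: 11.22
ee_pos: [529.1, -283.2, 24.2]
ee_rot: [-180.0, 0.0, -0.1]
force: [0.4, -0.0, 1.0]
gripper_width: 49.8
gripper_force: 0.0
```

Request:
step_arm(
  plan=[0, 0, -1.5, 0, 0, 0, 0, 0, -3.5, 0, 0, 0, 0, 0, -4, 0, 0, 0, 0, 0, -3, 0, 0, 0, 0, 0, -0.5, 0, 0, 0],
)

```text
time_s: 11.63
ee_pos: [532.1, -284.9, 155.5]
ee_rot: [179.7, -0.6, -0.1]
force: [0.8, 0.4, 0.3]
gripper_width: 49.8
gripper_force: 0.0
```

```bash
python3 go.py 663 58 150 0 10
```

```text
[ 532.1 -284.9  155.5] [ 1.797e+02 -6.000e-01 -1.000e-01] [0.8 0.4 0.3] 11.6333
1.3, -3.43, 0.05, 0.001, -0.001, -0.0
1.3, -3.43, 0.05, 0.001, -0.001, -0.0
1.3, -3.43, 0.05, 0.001, -0.001, -0.0
1.3, -3.43, 0.05, 0.001, -0.001, -0.0
1.3, -3.43, 0.05, 0.001, -0.001, -0.0
1.3, -3.43, 0.05, 0.001, -0.001, -0.0
1.31, -3.43, 0.05, 0.001, -0.001, -0.0
1.31, -3.43, 0.05, 0.001, -0.001, -0.0
1.31, -3.43, 0.05, 0.001, -0.001, -0.0
1.31, -3.43, 0.05, 0.001, -0.001, -0.0
```

```bash
python3 go.py 661 58 151 45 11 | cut -d, -f1,2,3,6
```

```text
[ 532.1 -284.9  155.5] [ 1.797e+02 -6.000e-01 -1.000e-01] [0.8 0.4 0.3] 11.6333
1.16, -3.12, 0.03, -0.072
1.38, -3.03, 0.04, -0.072
1.6, -2.92, 0.04, -0.072
1.8, -2.8, 0.04, -0.072
2.0, -2.66, 0.04, -0.072
2.18, -2.51, 0.04, -0.072
2.36, -2.35, 0.04, -0.072
2.52, -2.18, 0.04, -0.072
2.67, -1.99, 0.04, -0.072
2.81, -1.79, 0.04, -0.072
2.93, -1.59, 0.04, -0.072
```

Request:
step_arm(
  plan=[1.15, -3.1, 0, 0, 0, -0.072, 1.4, -3.05, 0, 0, 0, -0.072, 1.6, -2.9, 0, 0, 0, -0.072, 1.8, -2.8, 0, 0, 0, -0.072, 2, -2.65, 0, 0, 0, -0.072],
  hand=6.5,
)

```text
time_s: 12.05
ee_pos: [587.6, -126.2, 148.6]
ee_rot: [-180.0, 0.1, 20.7]
force: [1.2, 0.3, 0.6]
gripper_width: 65.1
gripper_force: 0.0
```

Request:
step_arm(
  plan=[2.2, -2.5, 0, 0, 0, -0.072, 2.35, -2.35, 0, 0, 0, -0.072, 2.5, -2.2, 0, 0, 0, -0.072, 2.65, -2, 0, 0, 0, -0.072, 2.8, -1.8, 0, 0, 0, -0.072],
)

```text
time_s: 12.47
ee_pos: [645.3, 29.9, 148.4]
ee_rot: [-180.0, 0.1, 41.3]
force: [0.9, -0.4, -0.0]
gripper_width: 64.8
gripper_force: 0.0
```

Request:
step_arm(
  plan=[2.95, -1.6, 0, 0, 0, -0.072, 0, 0, 0, 0, 0, 0, 0, 0, 0, 0, 0, 0, 0, 0, 0, 0, 0, 0],
)

```text
time_s: 12.8
ee_pos: [656.5, 59.5, 148.5]
ee_rot: [-180.0, 0.1, 45.3]
force: [-0.2, -0.8, 0.1]
gripper_width: 65.0
gripper_force: 0.0
```

Run:
```python
from h import *
f=viewer.grab_frame("wrist");save(f,"w3")
for n in("small_coil","large_coil"):
    for d in viewer.pinpoint(n,f): print(n,round(d["score"],2),np.round(d["location"]),px2w(f,d["location"],0,True).round(1))
for p in[(662,58),(662,60)]:
    q=[w2px(f,[p[0]+20*np.cos(a),p[1]+20*np.sin(a),24],True).round(1) for a in np.arange(0,6.28,1.57)]; print(p,q)
s=sensors.state();print(s["ee_pos"],s["ee_rot"])
```

```text
small_coil 0.75 [327. 223.] [665.4  61.4   0. ]
(662, 58) [array([345.8, 217.7]), array([309.2, 217.5]), array([309.3, 252.6]), array([345. , 252.8])]
(662, 60) [array([344. , 215.9]), array([307.4, 215.7]), array([307.5, 250.9]), array([343.2, 251.1])]
[656.68763891  58.49590857 149.2391023 ] [-1.79989060e+02  4.25136267e-02  4.51522071e+01]
```

View pics/w3.png

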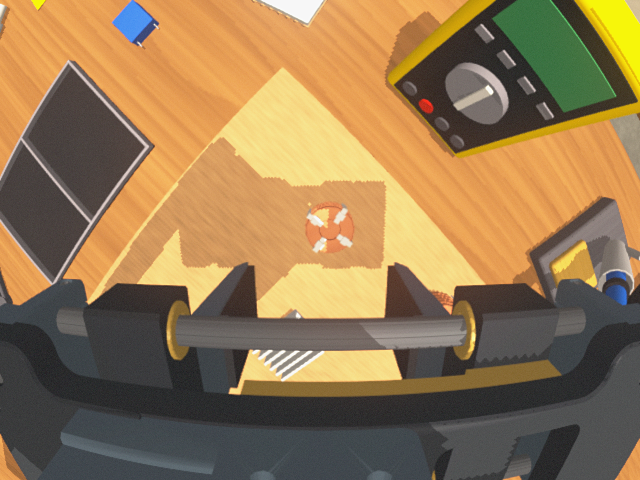

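The small coil is at px (330,229), with its ties at about 45° to the jaws, so the pads will land between them.

```bash
python3 - <<'E'
from h import *
f=viewer.grab_frame("wrist")
for p in((330,229),(330,228),(305.5,229),(354,229)): print(px2w(f,p,24,True).round(1))
g=f["img"][195:265,295:365].astype(int); m=(g[...,0]-g[...,2]>60)&(g[...,1]<150)&(g[...,0]>110)
p=np.argwhere(m)[:,::-1]+[295,195]; print(p.min(0),p.max(0),m.sum())
E
python3 go.py 665 58.5 25 45 4 | cut -d, -f1,2,3,6
```

```text
[667.2  59.1  24. ]
[667.8  59.6  24. ]
[653.7  72.5  24. ]
[680.6  45.8  24. ]
[295 201] [364 264] 1255
[656.8  58.5 149.4] [-180.     0.    45.1] [-0.5 -1.1 -0.5] 13.0
0.15, 0.14, 3.11, 0.001
0.15, 0.14, 3.11, 0.001
0.15, 0.14, 3.11, 0.001
0.15, 0.14, 3.11, 0.001
```

Request:
step_arm(
  plan=[0.4, 0.3, 3, 0, 0, 0, 0.3, 0.3, 3.5, 0, 0, 0, 0, 0, 3.5, 0, 0, 0, 0, 0, 2, 0, 0, 0, 0, 0, 0.8, 0, 0, 0],
  newtons=25,
)

```text
time_s: 13.42
ee_pos: [663.6, 59.3, 17.6]
ee_rot: [-179.7, 0.3, 45.2]
force: [-0.4, -0.2, -0.6]
gripper_width: 64.8
gripper_force: 0.0
```

Request:
step_arm(
  plan=[0, 0, 0, 0, 0, 0, 0, 0, 0, 0, 0, 0, 0, 0, 0, 0, 0, 0, 0, 0, 0, 0, 0, 0, 0, 0, 0, 0, 0, 0],
  hand=3.2,
)

```text
time_s: 13.83
ee_pos: [667.6, 60.5, 23.6]
ee_rot: [179.8, -0.2, 45.3]
force: [-0.2, -0.8, 4.1]
gripper_width: 39.6
gripper_force: 25.0
```

Request:
step_arm(
  plan=[0, 0, 0, 0, 0, 0, 0, 0, 0, 0, 0, 0, 0, 0, -1, 0, 0, 0, 0, 0, -3, 0, 0, 0, 0, 0, -3, 0, 0, 0],
)

```text
time_s: 14.25
ee_pos: [664.9, 60.5, 91.2]
ee_rot: [-179.8, 0.2, 45.3]
force: [0.5, 0.0, -0.2]
gripper_width: 39.3
gripper_force: 25.0
```

```bash
python3 go.py 618 -283 92 0 11 | cut -d, -f1,2,3,6
```

```text
[664.9  60.5  91.2] [-179.8    0.2   45.3] [ 0.5  0.  -0.2] 14.25
-2.52, 1.9, -0.01, 0.072
-2.38, 2.07, -0.01, 0.072
-2.22, 2.24, -0.01, 0.072
-2.05, 2.39, -0.01, 0.072
-1.88, 2.53, -0.01, 0.072
-1.69, 2.66, -0.01, 0.072
-1.5, 2.77, -0.01, 0.072
-1.29, 2.87, -0.01, 0.072
-1.08, 2.96, -0.01, 0.072
-0.87, 3.03, -0.01, 0.072
-0.65, 3.08, -0.01, 0.072
```

Request:
step_arm(
  plan=[-2.5, 1.9, 0, 0, 0, 0.072, -2.4, 2.05, 0, 0, 0, 0.072, -2.2, 2.25, 0, 0, 0, 0.072, -2.05, 2.4, 0, 0, 0, 0.072, -1.9, 2.55, 0, 0, 0, 0.072],
)

```text
time_s: 14.67
ee_pos: [644.5, -96.9, 92.1]
ee_rot: [180.0, -0.0, 24.5]
force: [0.8, -1.2, -0.6]
gripper_width: 39.4
gripper_force: 25.0
```

Request:
step_arm(
  plan=[-1.7, 2.65, 0, 0, 0, 0.072, -1.5, 2.75, 0, 0, 0, 0.072, -1.3, 2.85, 0, 0, 0, 0.072, -1.1, 2.95, 0, 0, 0, 0.072, -0.85, 3.05, 0, 0, 0, 0.072],
)

```text
time_s: 15.08
ee_pos: [622.5, -252.8, 92.0]
ee_rot: [-180.0, 0.0, 3.8]
force: [-0.4, -0.1, -0.8]
gripper_width: 38.9
gripper_force: 25.0
```

Request:
step_arm(
  plan=[-0.65, 3.1, 0, 0, 0, 0.072, 0, 0, 1.5, 0, 0, 0, 0, 0, 2.5, 0, 0, 0, 0, 0, 1.5, 0, 0, 0, 0, 0, 0.5, 0, 0, 0],
)

```text
time_s: 15.5
ee_pos: [616.8, -282.3, 28.9]
ee_rot: [-179.9, 0.3, -0.2]
force: [0.1, 0.1, -1.3]
gripper_width: 39.2
gripper_force: 25.0
```

Request:
step_arm(
  plan=[0, 0, 0.3, 0, 0, 0, 0, 0, 0.2, 0, 0, 0, 0, 0, 0.1, 0, 0, 0, 0, 0, 0, 0, 0, 0, 0, 0, 0, 0, 0, 0],
)

```text
time_s: 15.92
ee_pos: [619.5, -283.0, 26.6]
ee_rot: [179.9, -0.1, -0.1]
force: [-0.6, 0.4, 0.8]
gripper_width: 39.1
gripper_force: 25.0
```

Request:
step_arm(
  plan=[0, 0, 0.1, 0, 0, 0, 0, 0, 0, 0, 0, 0, 0, 0, 0, 0, 0, 0],
)

```text
time_s: 16.17
ee_pos: [619.6, -283.1, 26.6]
ee_rot: [179.9, -0.1, -0.1]
force: [-1.5, -0.4, 7.0]
gripper_width: 38.9
gripper_force: 25.0
```

Request:
step_arm(
  plan=[0, 0, 0.05, 0, 0, 0, 0, 0, 0, 0, 0, 0, 0, 0, 0, 0, 0, 0],
)

```text
time_s: 16.42
ee_pos: [619.6, -283.0, 26.6]
ee_rot: [179.9, -0.1, -0.1]
force: [-1.9, 1.3, 8.2]
gripper_width: 39.2
gripper_force: 25.0
```

Request:
step_arm(
  plan=[0, 0, -0.1, 0, 0, 0, 0, 0, 0, 0, 0, 0, 0, 0, 0, 0, 0, 0, 0, 0, 0, 0, 0, 0],
  hand=5.5,
)

```text
time_s: 16.75
ee_pos: [618.8, -282.9, 24.9]
ee_rot: [180.0, 0.0, -0.1]
force: [-0.5, -0.7, -0.2]
gripper_width: 54.9
gripper_force: 0.0
```

Request:
step_arm(
  plan=[0, 0, -1.5, 0, 0, 0, 0, 0, -3.5, 0, 0, 0, 0, 0, -4, 0, 0, 0, 0, 0, -3, 0, 0, 0, 0, 0, -0.5, 0, 0, 0],
)

```text
time_s: 17.17
ee_pos: [621.8, -284.4, 156.7]
ee_rot: [179.7, -0.6, -0.1]
force: [0.0, 0.7, -0.1]
gripper_width: 55.1
gripper_force: 0.0
```

```bash
python3 go.py 662 -72 150 45 8 | cut -d, -f1,2,3,6
```

```text
[ 621.8 -284.4  156.7] [ 1.797e+02 -6.000e-01 -1.000e-01] [ 0.   0.7 -0.1] 17.1667
0.5, -2.66, 0.08, -0.098
0.75, -2.59, 0.08, -0.098
1.01, -2.51, 0.08, -0.098
1.25, -2.4, 0.08, -0.098
1.48, -2.26, 0.08, -0.098
1.69, -2.11, 0.08, -0.098
1.89, -1.93, 0.08, -0.098
2.07, -1.73, 0.08, -0.098
```

Request:
step_arm(
  plan=[0.5, -2.65, 0, 0, 0, -0.098, 0.75, -2.6, 0, 0, 0, -0.098, 1, -2.5, 0, 0, 0, -0.098, 1.25, -2.4, 0, 0, 0, -0.098, 1.5, -2.25, 0, 0, 0, -0.098],
  hand=8.4,
)

```text
time_s: 17.58
ee_pos: [643.9, -149.1, 149.0]
ee_rot: [-180.0, 0.1, 28.2]
force: [-0.1, 0.0, 0.3]
gripper_width: 83.3
gripper_force: 0.0
```

Request:
step_arm(
  plan=[1.7, -2.1, 0, 0, 0, -0.098, 1.9, -1.95, 0, 0, 0, -0.098, 2.05, -1.75, 0, 0, 0, -0.098, 0, 0, 0, 0, 0, 0, 0, 0, 0, 0, 0, 0],
)

```text
time_s: 18.0
ee_pos: [659.1, -69.2, 149.0]
ee_rot: [-180.0, 0.1, 44.9]
force: [-0.4, -0.7, -0.4]
gripper_width: 84.0
gripper_force: 0.0
```

Run:
```python
from h import *
f=viewer.grab_frame("wrist");save(f,"w4")
for d in viewer.pinpoint("large_coil",f): print(round(d["score"],2),np.round(d["location"]),px2w(f,d["location"],0,True).round(1))
p=np.array([w2px(f,[666+30*np.cos(a),-72+30*np.sin(a),32],True) for a in np.arange(0,6.28,.1)]);print("pred for (666,-72): x",p[:,0].min(),p[:,0].max(),"y",p[:,1].min(),p[:,1].max())
s=sensors.state();print(s["ee_pos"],s["ee_rot"])
```

```text
0.9 [338. 223.] [674.1 -74.    0. ]
pred for (666,-72): x 290.7350144831174 369.1257141437094 y 198.74666920178123 274.7826343551196
[658.98613434 -71.02558318 149.32082325] [-1.79977686e+02  6.48888144e-02  4.47496808e+01]
```

View pics/w4.png

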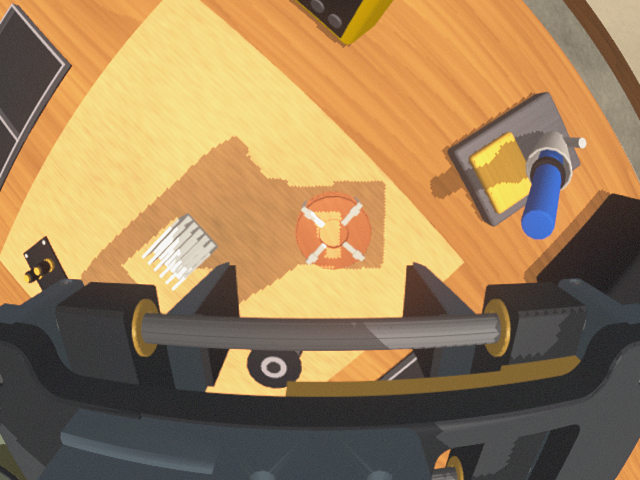

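The large coil is centred at px (334,232), again with its ties diagonal to the jaws. The spool (275,367) and heatsink (180,255) are clear of the finger paths.

Request:
step_arm(
  plan=[0.4, 0.5, 3, 0, 0, 0, 0.35, 0.45, 3.5, 0, 0, 0, 0, 0, 3.5, 0, 0, 0, 0, 0, 2, 0, 0, 0, 0, 0, 0.9, 0, 0, 0],
  newtons=40,
)

```text
time_s: 18.52
ee_pos: [668.6, -73.3, 16.8]
ee_rot: [-179.7, 0.3, 44.7]
force: [-0.7, -0.4, 0.7]
gripper_width: 84.4
gripper_force: 0.0
```

Request:
step_arm(
  plan=[0, 0, 0, 0, 0, 0, 0, 0, 0, 0, 0, 0, 0, 0, 0, 0, 0, 0, 0, 0, 0, 0, 0, 0, 0, 0, 0, 0, 0, 0],
  hand=5,
)

```text
time_s: 18.93
ee_pos: [672.1, -72.0, 23.0]
ee_rot: [179.9, -0.1, 44.8]
force: [-1.3, 0.1, 3.8]
gripper_width: 59.4
gripper_force: 40.0
```

Request:
step_arm(
  plan=[0, 0, 0, 0, 0, 0, 0, 0, 0, 0, 0, 0, 0, 0, -1, 0, 0, 0, 0, 0, -3, 0, 0, 0, 0, 0, -3, 0, 0, 0],
)

```text
time_s: 19.35
ee_pos: [669.9, -71.9, 90.2]
ee_rot: [-179.8, 0.2, 44.8]
force: [0.7, 0.0, -2.6]
gripper_width: 59.4
gripper_force: 40.0
```

```bash
python3 go.py 562 280 91 2 13 | cut -d, -f1,2,3,6
```

```text
[669.9 -71.9  90.2] [-179.8    0.2   44.8] [ 0.7  0.  -2.6] 19.35
1.32, -2.51, -0.0, 0.057
1.17, -2.58, -0.0, 0.057
1.02, -2.64, -0.0, 0.057
0.87, -2.69, -0.0, 0.057
0.71, -2.74, -0.0, 0.057
0.55, -2.78, -0.0, 0.057
0.39, -2.8, -0.0, 0.057
0.23, -2.82, -0.0, 0.057
0.07, -2.83, -0.0, 0.057
-0.09, -2.83, -0.0, 0.057
-0.26, -2.82, -0.0, 0.057
-0.42, -2.8, -0.0, 0.057
-0.58, -2.77, -0.01, 0.057
```

Request:
step_arm(
  plan=[1.3, -2.5, 0, 0, 0, 0.057, 1.15, -2.6, 0, 0, 0, 0.057, 1, -2.65, 0, 0, 0, 0.057, 0.85, -2.7, 0, 0, 0, 0.057, 0.7, -2.75, 0, 0, 0, 0.057],
)

```text
time_s: 19.77
ee_pos: [628.1, 64.1, 91.3]
ee_rot: [180.0, -0.0, 28.3]
force: [0.4, -0.3, -2.9]
gripper_width: 59.6
gripper_force: 40.0
```

Request:
step_arm(
  plan=[0.55, -2.8, 0, 0, 0, 0.057, 0.4, -2.8, 0, 0, 0, 0.057, 0.25, -2.8, 0, 0, 0, 0.057, 0.05, -2.85, 0, 0, 0, 0.057, -0.1, -2.85, 0, 0, 0, 0.057],
)

```text
time_s: 20.18
ee_pos: [585.9, 199.8, 91.2]
ee_rot: [180.0, -0.0, 12.0]
force: [0.8, -0.3, -1.7]
gripper_width: 59.7
gripper_force: 40.0
```

Request:
step_arm(
  plan=[-0.25, -2.8, 0, 0, 0, 0.057, -0.4, -2.8, 0, 0, 0, 0.057, -0.6, -2.75, 0, 0, 0, 0.057, 0, 0, 0, 0, 0, 0],
)

```text
time_s: 20.52
ee_pos: [559.7, 284.0, 91.2]
ee_rot: [-179.9, -0.0, 2.5]
force: [0.9, -1.5, -2.6]
gripper_width: 59.5
gripper_force: 40.0
```

Run:
```python
from h import *
f=viewer.grab_frame("wrist")
s=sensors.state();print(s["ee_pos"],s["ee_rot"],s["gripper_width"])
im=f["img"].copy()
for c in((560,280),(467,281.7)):
    a=np.radians(2.2); q=[w2px(f,[c[0]+x*45*np.cos(a)-y*61*np.sin(a),c[1]+x*45*np.sin(a)+y*61*np.cos(a),12],True) for x,y in((-1,-1),(1,-1),(1,1),(-1,1))]
    cv2.polylines(im,[np.round(q).astype(np.int32)],True,(0,255,0),1)
save(f,"w5",im)
```

```text
[560.3573532  281.69289854  91.09328337] [-1.79983090e+02 -1.29184243e-02  2.56432522e+00] 59.10913477105261
```

View pics/w5.png

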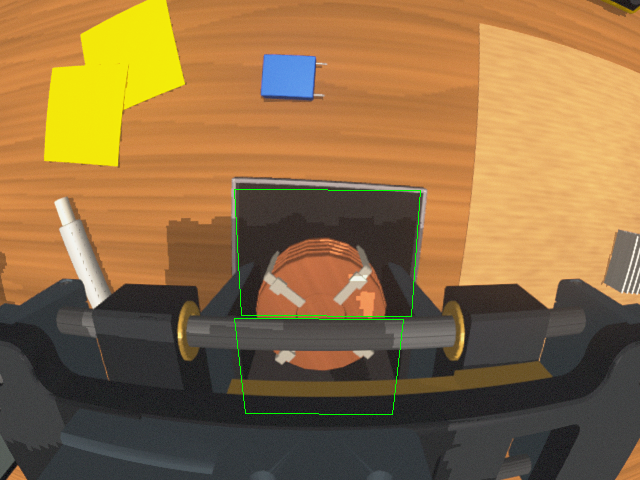

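The far rim lies about 7 px beyond my predicted outline, so the tray is about 5 mm further out. I'll shift x by +4 mm and lower.

Request:
step_arm(
  plan=[0.4, 0, 1.5, 0, 0, 0, 0, 0, 2, 0, 0, 0, 0, 0, 1.5, 0, 0, 0, 0, 0, 0.8, 0, 0, 0, 0, 0, 0.3, 0, 0, 0],
)

```text
time_s: 20.98
ee_pos: [564.7, 278.3, 28.5]
ee_rot: [179.9, 0.1, 2.3]
force: [0.7, -0.2, -3.3]
gripper_width: 59.3
gripper_force: 40.0
```

Request:
step_arm(
  plan=[0, 0, 0.2, 0, 0, 0, 0, 0, 0.1, 0, 0, 0, 0, 0, 0, 0, 0, 0, 0, 0, 0, 0, 0, 0],
)

```text
time_s: 21.32
ee_pos: [565.9, 279.6, 27.8]
ee_rot: [-180.0, -0.1, 2.3]
force: [1.2, -0.2, -2.6]
gripper_width: 59.2
gripper_force: 40.0
```

Request:
step_arm(
  plan=[0, 0, 0.1, 0, 0, 0, 0, 0, 0, 0, 0, 0, 0, 0, 0, 0, 0, 0],
)

```text
time_s: 21.57
ee_pos: [565.4, 279.5, 26.2]
ee_rot: [-180.0, -0.0, 2.3]
force: [-0.6, 0.1, -2.5]
gripper_width: 59.2
gripper_force: 40.0
```

Request:
step_arm(
  plan=[0, 0, 0.1, 0, 0, 0, 0, 0, 0, 0, 0, 0, 0, 0, 0, 0, 0, 0],
)

```text
time_s: 21.82
ee_pos: [565.4, 279.6, 26.0]
ee_rot: [-180.0, -0.0, 2.3]
force: [-1.6, -1.1, 4.3]
gripper_width: 59.3
gripper_force: 40.0
```

Request:
step_arm(
  plan=[0, 0, 0.05, 0, 0, 0, 0, 0, 0, 0, 0, 0, 0, 0, 0, 0, 0, 0],
)

```text
time_s: 22.07
ee_pos: [565.4, 279.6, 26.0]
ee_rot: [-180.0, -0.0, 2.3]
force: [-3.8, -1.2, 9.1]
gripper_width: 59.1
gripper_force: 40.0
```

Request:
step_arm(
  plan=[0, 0, -0.1, 0, 0, 0, 0, 0, 0, 0, 0, 0, 0, 0, 0, 0, 0, 0, 0, 0, 0, 0, 0, 0],
  hand=7.4,
)

```text
time_s: 22.4
ee_pos: [565.5, 279.5, 25.2]
ee_rot: [180.0, -0.0, 2.3]
force: [-0.3, -0.5, 0.2]
gripper_width: 73.8
gripper_force: 0.0
```

Request:
step_arm(
  plan=[0, 0, -1.5, 0, 0, 0, 0, 0, -3.5, 0, 0, 0, 0, 0, -4, 0, 0, 0, 0, 0, -3.5, 0, 0, 0, 0, 0, -0.5, 0, 0, 0],
)

```text
time_s: 22.82
ee_pos: [568.8, 281.1, 162.5]
ee_rot: [-179.7, -0.7, 2.3]
force: [0.9, 0.3, 0.7]
gripper_width: 74.0
gripper_force: 0.0
```

```bash
python3 go.py 443 -4 155 0 10 | cut -d, -f1,2,3,6
```

```text
[568.8 281.1 162.5] [-179.7   -0.7    2.3] [0.9 0.3 0.7] 22.8167
-1.37, 2.8, 0.04, 0.004
-1.36, 2.8, 0.05, 0.004
-1.35, 2.81, 0.05, 0.004
-1.34, 2.81, 0.05, 0.004
-1.33, 2.82, 0.06, 0.004
-1.32, 2.82, 0.06, 0.004
-1.3, 2.83, 0.06, 0.004
-1.29, 2.84, 0.07, 0.004
-1.28, 2.84, 0.07, 0.004
-1.27, 2.85, 0.07, 0.004
```

Request:
step_arm(
  plan=[-1.35, 2.8, 0, 0, 0, 0.004, -1.35, 2.8, 0, 0, 0, 0.004, -1.35, 2.8, 0, 0, 0, 0.004, -1.35, 2.8, 0, 0, 0, 0.004, -1.35, 2.8, 0, 0, 0, 0.004],
  hand=7,
)

```text
time_s: 23.23
ee_pos: [501.5, 136.2, 154.9]
ee_rot: [180.0, 0.0, 1.2]
force: [-0.1, -0.1, -0.3]
gripper_width: 70.3
gripper_force: 0.0
```

Request:
step_arm(
  plan=[-1.3, 2.8, 0, 0, 0, 0.004, -1.3, 2.85, 0, 0, 0, 0.004, -1.3, 2.85, 0, 0, 0, 0.004, -1.3, 2.85, 0, 0, 0, 0.004, -1.2, 2.85, 0, 0, 0, 0.004],
)

```text
time_s: 23.65
ee_pos: [439.2, -6.6, 155.0]
ee_rot: [180.0, 0.0, 0.1]
force: [0.1, -0.1, 0.3]
gripper_width: 70.1
gripper_force: 0.0
```

Request:
step_arm(
  plan=[0, 0, 0, 0, 0, 0, 0, 0, 0, 0, 0, 0, 0, 0, 0, 0, 0, 0],
)

```text
time_s: 23.9
ee_pos: [440.8, -5.2, 155.4]
ee_rot: [-180.0, -0.0, 0.0]
force: [-0.0, -0.2, -0.2]
gripper_width: 69.8
gripper_force: 0.0
```

Run:
```python
from h import *
f=viewer.grab_frame("wrist")
s=sensors.state();print(s["ee_pos"],s["ee_rot"],s["gripper_width"])
for d in viewer.pinpoint("can_capacitor",f): print(round(d["score"],2),np.round(d["location"]),px2w(f,d["location"],0,True).round(1))
im=f["img"].copy()
for z in(0,50): cv2.polylines(im,[np.array([w2px(f,[447+18*np.cos(a),-4+18*np.sin(a),z],True) for a in np.arange(0,6.28,.1)]).round().astype(np.int32)],True,(0,255,0),1)
save(f,"w6",cv2.resize(im[150:350,200:467],(800,600)))
```

```text
[440.89252645  -4.82225454 155.3792562 ] [-1.79982060e+02 -3.40405544e-02  7.53343413e-02] 69.81872334666112
0.63 [319. 224.] [446.   -3.8   0. ]
```

View pics/w6.png

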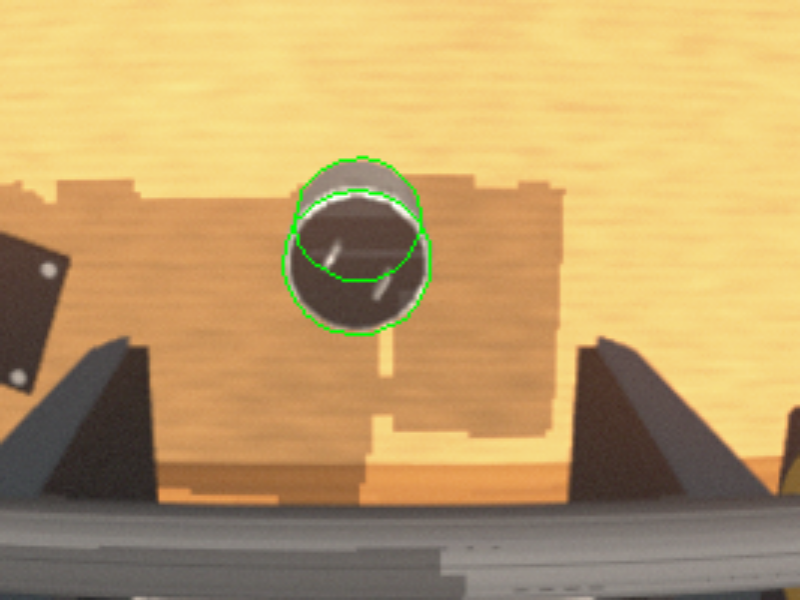

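The can outline at (447,-4) matches the picture exactly. I'll move the TCP +6 mm in x, descend and grip.

Request:
step_arm(
  plan=[0.3, -0.1, 3, 0, 0, 0, 0.3, 0, 3.5, 0, 0, 0, 0, 0, 3.5, 0, 0, 0, 0, 0, 2, 0, 0, 0, 0, 0, 0.7, 0, 0, 0],
  newtons=20,
)

```text
time_s: 24.42
ee_pos: [444.4, -3.4, 25.4]
ee_rot: [-180.0, 0.4, 0.2]
force: [-0.4, -0.1, 0.1]
gripper_width: 69.9
gripper_force: 0.0
```

Request:
step_arm(
  plan=[0, 0, 0, 0, 0, 0, 0, 0, 0, 0, 0, 0, 0, 0, 0, 0, 0, 0, 0, 0, 0, 0, 0, 0, 0, 0, 0, 0, 0, 0],
  hand=2.8,
)

```text
time_s: 24.83
ee_pos: [447.2, -4.4, 29.6]
ee_rot: [180.0, -0.2, 0.0]
force: [-0.0, 0.4, -0.1]
gripper_width: 39.5
gripper_force: 0.0
```

Request:
step_arm(
  plan=[0, 0, 0, 0, 0, 0, 0, 0, 0, 0, 0, 0, 0, 0, -1, 0, 0, 0, 0, 0, -3, 0, 0, 0, 0, 0, -3, 0, 0, 0],
)

```text
time_s: 25.25
ee_pos: [444.9, -4.5, 98.5]
ee_rot: [180.0, 0.2, 0.0]
force: [1.0, -0.4, -0.7]
gripper_width: 35.4
gripper_force: 20.0
```

```bash
python3 go.py 471 281 98 2.3 10 | cut -d, -f1,2,3,6
```

```text
[444.9  -4.5  98.5] [180.    0.2   0. ] [ 1.  -0.4 -0.7] 25.25
0.26, -2.86, 0.0, -0.004
0.27, -2.85, 0.0, -0.004
0.29, -2.85, 0.0, -0.004
0.3, -2.85, 0.0, -0.004
0.31, -2.85, 0.0, -0.004
0.32, -2.85, 0.0, -0.004
0.33, -2.85, 0.0, -0.004
0.34, -2.85, 0.0, -0.004
0.35, -2.85, 0.0, -0.004
0.36, -2.84, 0.0, -0.004
```

Request:
step_arm(
  plan=[0.25, -2.85, 0, 0, 0, -0.004, 0.25, -2.85, 0, 0, 0, -0.004, 0.25, -2.85, 0, 0, 0, -0.004, 0.25, -2.85, 0, 0, 0, -0.004, 0.25, -2.85, 0, 0, 0, -0.004],
)

```text
time_s: 25.67
ee_pos: [457.3, 139.3, 98.7]
ee_rot: [180.0, -0.0, 1.2]
force: [1.2, -0.6, -1.1]
gripper_width: 35.8
gripper_force: 20.0
```

Request:
step_arm(
  plan=[0.3, -2.85, 0, 0, 0, -0.004, 0.3, -2.85, 0, 0, 0, -0.004, 0.3, -2.85, 0, 0, 0, -0.004, 0.3, -2.85, 0, 0, 0, -0.004, 0.3, -2.85, 0, 0, 0, -0.004],
)

```text
time_s: 26.08
ee_pos: [468.1, 282.2, 98.4]
ee_rot: [180.0, 0.0, 2.4]
force: [-0.3, 0.0, -0.4]
gripper_width: 35.5
gripper_force: 20.0
```

Request:
step_arm(
  plan=[0, 0, 1, 0, 0, 0, 0, 0, 2, 0, 0, 0, 0, 0, 2, 0, 0, 0, 0, 0, 0.8, 0, 0, 0, 0, 0, 0.3, 0, 0, 0],
)

```text
time_s: 26.5
ee_pos: [467.1, 279.9, 35.7]
ee_rot: [179.9, 0.2, 2.3]
force: [0.9, -0.7, -0.4]
gripper_width: 35.5
gripper_force: 20.0
```

Request:
step_arm(
  plan=[0, 0, 0.2, 0, 0, 0, 0, 0, 0.2, 0, 0, 0, 0, 0, 0, 0, 0, 0, 0, 0, 0, 0, 0, 0],
)

```text
time_s: 26.83
ee_pos: [468.9, 281.1, 34.2]
ee_rot: [-180.0, -0.1, 2.3]
force: [-0.3, 0.8, -0.0]
gripper_width: 35.3
gripper_force: 20.0
```

Request:
step_arm(
  plan=[0, 0, 0.1, 0, 0, 0, 0, 0, 0, 0, 0, 0, 0, 0, 0, 0, 0, 0],
)

```text
time_s: 27.08
ee_pos: [468.6, 281.0, 32.7]
ee_rot: [-180.0, -0.0, 2.3]
force: [-0.3, -0.7, -0.8]
gripper_width: 35.9
gripper_force: 20.0
```

Request:
step_arm(
  plan=[0, 0, 0.1, 0, 0, 0, 0, 0, 0, 0, 0, 0, 0, 0, 0, 0, 0, 0],
)

```text
time_s: 27.33
ee_pos: [468.6, 281.1, 32.5]
ee_rot: [-180.0, -0.0, 2.3]
force: [-1.1, -1.5, 6.4]
gripper_width: 35.6
gripper_force: 20.0
```

Request:
step_arm(
  plan=[0, 0, 0.05, 0, 0, 0, 0, 0, 0, 0, 0, 0, 0, 0, 0, 0, 0, 0],
)

```text
time_s: 27.58
ee_pos: [468.6, 281.1, 32.5]
ee_rot: [-180.0, -0.1, 2.3]
force: [-3.0, -1.9, 9.2]
gripper_width: 35.5
gripper_force: 20.0
```

Request:
step_arm(
  plan=[0, 0, -0.1, 0, 0, 0, 0, 0, 0, 0, 0, 0, 0, 0, 0, 0, 0, 0, 0, 0, 0, 0, 0, 0],
  hand=6,
)

```text
time_s: 27.92
ee_pos: [468.4, 281.0, 31.8]
ee_rot: [180.0, 0.0, 2.3]
force: [0.8, 0.1, 1.2]
gripper_width: 58.5
gripper_force: 0.0
```

Request:
step_arm(
  plan=[0, 0, -1.5, 0, 0, 0, 0, 0, -3.5, 0, 0, 0, 0, 0, -4, 0, 0, 0, 0, 0, -4, 0, 0, 0, 0, 0, -4, 0, 0, 0],
)

```text
time_s: 28.33
ee_pos: [468.0, 280.8, 203.4]
ee_rot: [180.0, 0.0, 2.3]
force: [0.8, 0.7, -0.3]
gripper_width: 60.1
gripper_force: 0.0
```

Request:
step_arm(
  plan=[-3, 2.5, -1, 0, 0, 0, -3, 2.5, -1, 0, 0, 0, -3, 2.5, 0, 0, 0, 0, 0, 2.5, 0, 0, 0, 0, 0, 2.5, 0, 0, 0, 0],
)

```text
time_s: 28.75
ee_pos: [381.8, 151.4, 222.2]
ee_rot: [-180.0, -0.0, 2.4]
force: [0.7, -1.0, 0.7]
gripper_width: 60.4
gripper_force: 0.0
```

Request:
step_arm(
  plan=[0, 0, 0, 0, 0, 0, 0, 0, 0, 0, 0, 0, 0, 0, 0, 0, 0, 0],
)

```text
time_s: 29.0
ee_pos: [383.8, 152.9, 221.9]
ee_rot: [-180.0, -0.0, 2.3]
force: [-0.2, -0.3, 1.2]
gripper_width: 60.0
gripper_force: 0.0
```

Run:
```python
from h import *
f=viewer.grab_frame("top"); g=viewer.grab_frame("scene")
save(f,"end",np.vstack([cv2.resize(f["img"][110:310,130:530],(800,400)),cv2.resize(g["img"][220:390,170:530],(800,378))[:200]]))
save(g,"end2",cv2.resize(g["img"][200:400,160:530],(800,432)))
```

```text
(no output)
```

View pics/end.png

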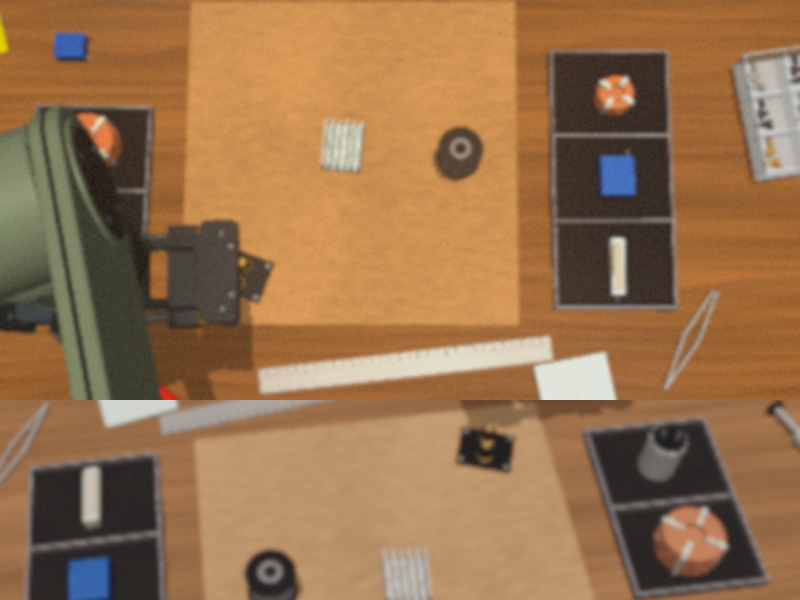

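View pics/end2.png

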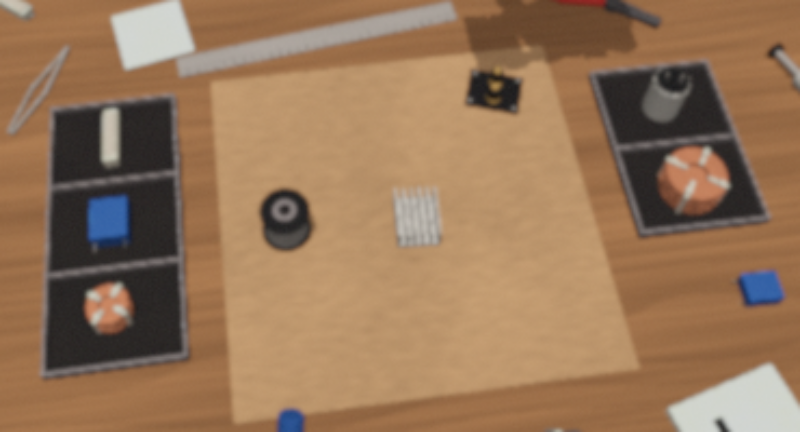

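The final pictures show all five parts flat in their own compartments. The heatsink, spool and terminal plate have not moved, and the arm is clear of everything.

```bash
python3 -c "
from workcell import env
print(env.job_done())"
```

```text
the job is handed in; nothing more can be done
None
```

I handed the job in after about 29 s of robot time: each of the five parts lies in its own compartment of the right tray, and the heatsink, spool and terminal plate were left where they were.

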